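# Load the bench deburring box and start it

## Robot

A 6-joint arm with a two-finger parallel gripper is mounted at the origin on the work surface. World frame = base frame: x ahead of the robot, y to its left, z up, the work surface at z = 0. Lengths are in m, angles in degrees, forces in N, time in s.
With the tool pointing down it reaches from about 0.375 to 0.9 m from the base axis. Payload 3.1 kg.
Tool frame: the origin (TCP) lies at the very end of the fingers, on their centre line; the grasp point (between the pads) lies 19 mm behind it; z points along the fingers, y is the line along which they close (so a half turn about z gives the same grasp; the last joint's range is limited). The gripper opens to 87 mm and grips with 3 to 60 N. Pads are 19 mm wide; open, the fingers measure 117 mm over their backs; the gripper's body (75 mm by 190 mm) begins 51 mm behind the grasp point.
Start: joints at [58.585, 30.224, 82.088, -0, 67.689, -10.227], TCP at [0.226, 0.583, 0.223] pointing down, gripper open.
Joint ranges: [-176.69, 176.69], [-43.24, 126.21], [12.49, 139.97], [-82, 262], [0, 151.66], [-163.58, 163.58]. Speed limits (degrees/s): [159.86, 159.86, 180, 180, 180, 180].

## Interface

Orientations are given as a 3x3 rotation matrix whose columns are the frame's x, y, z axes.
In Python, from rig import get_state, grab_frame, camera_info, close_job gives the robot as it stands.
- The arm moves only by the tool apply_moves, never from a script. Its argument "commands" is one flat list of numbers, 7 for each row, row after row: the closure, from -1 (fully open) to 1 (shut), then the shift along the tool's x, y, z as a fraction of full scale, then the turn, a rotation vector about the tool's x, y, z as a fraction of full scale. A call has 1 to 12 rows; each row is the pose to reach, as a shift and turn from the pose commanded when the call began, along the tool's axes at that moment; what a row does not reach only later rows make up. Full scale, the value 1, is 20 cm for a shift and 90 degrees for a turn. A row lasts 1/8 s, in which the tool goes at most 62.5 mm and 10.7 degrees, less where a joint would pass 70% of its speed; a pose out of reach is approached as far as the arm can. A call with a number of a shift or a turn outside -1 to 1 is refused whole. A call with a gripper value outside its range is refused whole. The fingers move at their own pace and stop on an object; the grip force is fixed at half the most. Time passes only in rows, so rows that repeat a pose let the fingers close. It gives the time, the measured TCP pose, the force, the opening and the grip force at its end, in the units of the state.
- get_state(): the state, without advancing time (a new reading comes with each control period).
- grab_frame(name): name is "scene" or "top" or "wrist"; returns the picture (420x560x3 uint8, red, green, blue); there is no depth.
- camera_info(name): a dict with "mtx" (3x3 intrinsics, pixels), "k1" (the pictures are not rectified: a ray, as slopes to the right and down, at radius r is drawn at 1 + k1 r^2 times it, then the intrinsics apply), "world_to_cam" (4x4, takes a point from world to camera coordinates). Camera axes: x right, y down, z forward; pixel columns grow to the right and rows downward; lengths in m; the calibration is good to about 2 mm. A picture is of the moment at which its call begins: read the wrist's pose just before it. camera_info takes no time and is no camera call; for the wrist camera it gives the pose at the moment of the call.
- close_job(): hands the job in; it is judged then, once.
The state is a dict: "time": time; "joints": joint angles; "qvel": joint speeds; "joint_torque": joint torques, N m; "eef_pos": TCP position; "tool_rot": TCP orientation; "ft_force": force on the tool from outside, world axes, zero at the start; "moment": the same for the moment, N m; "width": finger opening in m; "finger_force": force on a finger pad.
Only numpy, scipy, OpenCV 4.12 (cv2) and the standard library are available. Lean on these libraries where they do the work, as an engineer would, in place of code of your own. Each camera call takes 0.05 s, during which the arm holds its last target. There are 200 camera calls.

## Task

Load and start the deburring box: first turn its dial fully anticlockwise to off, then hold the release tab down while sliding the cover fully open, and stand every square-flanged bush from the mat upright on the floor of the compartment. Then slide the cover fully shut with the tab held down again, so that the tab springs up and locks, and last turn the dial fully clockwise; keep the dial at off all the while the box is open, and leave everything else on the bench where it is.

Things in the scene. Friction and masses are not known exactly. Their poses are not given: they have to be found in the camera images.
- machine: deburring box, a fixed machine 235 (x) by 340 mm (y); origin under its footprint at bench level, x away from the robot at yaw 0, z up. +y half: compartment; -y half: motor housing, 60 mm high; x -118 to -53 mm: dark console, 70 mm high, with the dial. The cover runs along y between two rails (79 mm high, outer faces x -53 and 117). A keeper bar stands at x 10 to 54, y 160 to 166, 87 mm high
- box_in (a point): centre of the compartment's floor, 18 mm above the bench, axes as the machine. Inside it measures 150 mm (x) by 146 mm (y); walls rise 42 mm above this floor (38 mm at the +y end), the rails on the x sides 61 mm
- cover (a joint): flat aluminium cover, top 75 mm above the bench: 0 = shut over the compartment, grows as it slides along the machine's -y; 0.16 m = fully open over the motor housing. Friction about 1.5 N. Its catch locks it when shut: the tab must be held down over the 20 mm next to home, opening and shutting, else the cover is stopped (opening, at 0.003 m; shutting, at about 0.016 m)
- tab (a joint): release tab in the cover: 0 = up, grows as it is pressed down, 0.007 m = on its stop; sprung, 2 N to start, 5.5 N at the stop; the catch is free from 0.005 m. Once the cover is home and the tab let go, it springs up to 0 and locks
- tab_pad (a point): centre of the top of the release tab, a grey ribbed pad 49 (machine x) by 45 mm (y), flush with the cover's top when up; travels with the cover. On its +y and -y sides stand black ridges of the cover, 46 mm apart inside, 60 mm long, 12 mm high: closed fingertips go down between them onto the pad, press it, and push on a ridge to slide the cover
- dial (a joint): the black speed dial on the console: 0 = off, the anticlockwise end stop seen from above; grows clockwise in rad to 2.2 = the full-speed end stop; stays where left (friction 0.06 N m)
- dial_grip (a point): on the dial's upright axis, 107 mm above the bench, middle of the part to grip: a bar 14 mm thick, 42 mm long and 32 mm high (91 to 123 mm above the bench). The bar lies along the machine's x at dial 0 and turns clockwise with the dial
- mat: black rubber mat 250 x 250 x 3 mm, fixed; origin under its centre
- bush1: square-flanged steel bush: square flange 44 x 44 x 8 mm at the bottom, round boss 28 mm in diameter standing 30 mm above it (38 mm high in all), 0.18 kg; origin at the centre of the flange's underside, z up along the boss. Two to four such bushes are present at a start, standing on the mat (None: absent)
- bush2: square-flanged steel bush: square flange 44 x 44 x 8 mm at the bottom, round boss 28 mm in diameter standing 30 mm above it (38 mm high in all), 0.18 kg; origin at the centre of the flange's underside, z up along the boss. Two to four such bushes are present at a start, standing on the mat (None: absent)
- bush3: square-flanged steel bush: square flange 44 x 44 x 8 mm at the bottom, round boss 28 mm in diameter standing 30 mm above it (38 mm high in all), 0.18 kg; origin at the centre of the flange's underside, z up along the boss. Two to four such bushes are present at a start, standing on the mat (None: absent)
- bush4: square-flanged steel bush: square flange 44 x 44 x 8 mm at the bottom, round boss 28 mm in diameter standing 30 mm above it (38 mm high in all), 0.18 kg; origin at the centre of the flange's underside, z up along the boss. Two to four such bushes are present at a start, standing on the mat (None: absent)
- tin: a low round grease tin, 46 mm across, 26 mm high, standing in the middle of the mat; origin under its centre; leave alone
- screwdriver: a screwdriver lying on the bench, 200 mm long; leave alone
- wrench: a steel wrench lying on the bench, 180 mm long; leave alone
- can: a round grey can, 60 mm across, 160 mm high; origin under its centre; leave alone
- carton: a small cardboard carton 90 x 130 x 70 mm; origin under its centre; leave alone
- tape: a roll of tape lying flat, 90 mm across, 25 mm high; leave alone
- mug: a white mug, 80 mm across, 90 mm high; leave alone
There are look-alikes about, which are no part of the job. Leave any orange or red look-alike of the bush3 alone.

How it is judged (in metres and radians):
On the way, in this order (a step that is already met when the one before it is completed fails the run):
1. the dial is turned fully anticlockwise to off, the cover still shut (value of joint dial below 0.1 rad and value of joint cover below 0.01 m), for 0.2 s.
2. the cover is slid fully open (at least 0.145 m), the dial at off (value of joint cover above 0.145 m and value of joint dial below 0.12 rad), for 0.2 s.
3. every bush present stands upright on the compartment's floor, the dial at off (x of bush1 in the frame of box_in between -0.075 and 0.075 m and y of bush1 in the frame of box_in between -0.073 and 0.073 m and z of bush1 in the frame of box_in between -0.004 and 0.008 m and angle between each of bush1, bush2, bush3, bush4's own z axis and vertical below 0.2 rad and x of bush2 in the frame of box_in between -0.075 and 0.075 m and y of bush2 in the frame of box_in between -0.073 and 0.073 m and z of bush2 in the frame of box_in between -0.004 and 0.008 m and x of bush3 in the frame of box_in between -0.075 and 0.075 m and y of bush3 in the frame of box_in between -0.073 and 0.073 m and z of bush3 in the frame of box_in between -0.004 and 0.008 m and x of bush4 in the frame of box_in between -0.075 and 0.075 m and y of bush4 in the frame of box_in between -0.073 and 0.073 m and z of bush4 in the frame of box_in between -0.004 and 0.008 m and value of joint cover above 0.12 m and value of joint dial below 0.12 rad), for 0.2 s.
4. the cover is fully shut (within 6 mm) and the tab has sprung up, the dial still at off (value of joint cover below 0.006 m and value of joint tab below 0.002 m and value of joint dial below 0.12 rad), for 0.2 s.
5. the dial is turned fully clockwise, the cover shut (value of joint dial above 2.1 rad and value of joint cover below 0.006 m and value of joint tab below 0.002 m), for 0.2 s.
At the end, for the whole second after the job is handed in: every bush present stands in the compartment on its floor (within 8 mm), upright within 0.2 rad and at rest; the cover is shut within 6 mm with its tab up within 2 mm; the dial is within 0.1 rad of its clockwise end stop (all of step 5 and x of bush1 in the frame of box_in between -0.075 and 0.075 m and y of bush1 in the frame of box_in between -0.073 and 0.073 m and z of bush1 in the frame of box_in between -0.004 and 0.008 m and angle between each of bush1, bush2, bush3, bush4's own z axis and vertical below 0.2 rad and x of bush2 in the frame of box_in between -0.075 and 0.075 m and y of bush2 in the frame of box_in between -0.073 and 0.073 m and z of bush2 in the frame of box_in between -0.004 and 0.008 m and x of bush3 in the frame of box_in between -0.075 and 0.075 m and y of bush3 in the frame of box_in between -0.073 and 0.073 m and z of bush3 in the frame of box_in between -0.004 and 0.008 m and x of bush4 in the frame of box_in between -0.075 and 0.075 m and y of bush4 in the frame of box_in between -0.073 and 0.073 m and z of bush4 in the frame of box_in between -0.004 and 0.008 m and linear speed of each of bush1, bush2, bush3, bush4 below 0.02 m/s); the robot touches nothing.
It fails at once if the dial is turned up while the cover is open (value of joint cover above 0.02 m and value of joint dial above 0.35 rad).
It fails at once if a bystander is moved more than 40 mm (distance of any of tin, screwdriver, wrench, can, carton, tape, mug from where it was at the start of the episode above 0.04 m).
Of bush1, bush2, bush3, bush4 only 2 to 4 are there at a start; the rules pass over those that are not, and their reading is None.
At some moment in a run one of bush1, bush2, bush3, bush4 may be knocked a few centimetres aside while the robot is not near it.
Once in a run the grip may slacken for a moment while it holds something.
It also fails if it takes over 210 s, if anything falls off the work surface, if the arm or the gripper's body presses on something with over 40 N, if the wrist force passes 120 N, or if a joint passes its speed limit or range.

## Working session

There is one attempt and no reset: what is moved stays moved. The work goes in short steps, Python scripts to look and compute and a tool call to move; the robot and the scene stay as the last step left them, time stands still between calls to the robot, and variables do not carry over. Pictures are saved under pics/ and viewed, at most 14 in all, crops included, and the job is handed in when it is done.

Besides the shell and the picture viewer there is one more tool, called as name(argument=value, ...) on one line, values as JSON. apply_moves: Moves the arm, as the interface text tells. Shift numbers are shares of 20 cm and turn numbers shares of 90 degrees, none past 1 either way. Its arguments: {"type":"object","properties":{"commands":{"type":"array","items":{"type":"number","minimum":-1,"maximum":1}}},"required":["commands"]}

```bash
mkdir -p pics; ls
cat > h.py <<'E'
import numpy as np,cv2
from rig import *
def ray(ci,uv):
    M=np.array(ci["mtx"]);k=ci["k1"];T=np.array(ci["world_to_cam"])
    d=cv2.undistortPoints(np.array([[uv]],float),M,np.array([k,0,0,0,0.]))[0,0]
    R=T[:3,:3];o=-R.T@T[:3,3];return o,R.T@np.array([d[0],d[1],1])
def onz(ci,uv,z):
    o,d=ray(ci,uv);return o+d*(z-o[2])/d[2]
def proj(ci,p):
    M=np.array(ci["mtx"]);T=np.array(ci["world_to_cam"]);c=T[:3,:3]@np.array(p)+T[:3,3]
    s=c[:2]/c[2];s=s*(1+ci["k1"]*(s@s));return M[:2,:2]@s+M[:2,2]
E
python3 - <<'E'
from h import *
for n in("scene","top"):
    f=grab_frame(n);cv2.imwrite(f"pics/{n}0.png",f[:,:,::-1])
    ci=camera_info(n);print(n,ci)
s=get_state();print(s["eef_pos"],s["tool_rot"],s["time"],s["ft_force"])
print(camera_info("wrist"))
E
```

```text
pics
scene {'mtx': array([[379.94586245,   0.        , 281.85588669],
       [  0.        , 379.94586245, 215.94251155],
       [  0.        ,   0.        ,   1.        ]]), 'k1': -0.00760049265548975, 'world_to_cam': array([[ 0.8177623 ,  0.57553865,  0.00448231, -0.4551022 ],
       [ 0.32205528, -0.45111461, -0.83233167, -0.09971442],
       [-0.47701701,  0.68209301, -0.55425977,  1.27459026],
       [ 0.        ,  0.        ,  0.        ,  1.        ]])}
top {'mtx': array([[380.22022819,   0.        , 277.11280524],
       [  0.        , 380.22022819, 205.7357185 ],
       [  0.        ,   0.        ,   1.        ]]), 'k1': -0.054905084506362195, 'world_to_cam': array([[ 0.02722792, -0.99925417, -0.02738158, -0.00158934],
       [-0.99603429, -0.02479884, -0.08544422,  0.51991051],
       [ 0.08470146,  0.02959946, -0.99596663,  1.13834593],
       [ 0.        ,  0.        ,  0.        ,  1.        ]])}
[0.22554641 0.58219077 0.22166861] [[-9.32400024e-01  3.61426659e-01 -9.82323134e-04]
 [ 3.61427858e-01  9.32398589e-01 -1.66588289e-03]
 [ 3.13822215e-04 -1.90830820e-03 -9.99998130e-01]] 0.1 [ 0.62244009  0.27798176 -0.05495156]
{'mtx': array([[315.90275929,   0.        , 276.94443861],
       [  0.        , 315.90275929, 210.87627942],
       [  0.        ,   0.        ,   1.        ]]), 'k1': -0.0350681563466571, 'world_to_cam': array([[ 0.36200182,  0.93217463, -0.00226812, -0.62426559],
       [ 0.88987734, -0.34484936,  0.29865907, -0.0351991 ],
       [ 0.27762025, -0.11013348, -0.95435717,  0.39250075],
       [ 0.        ,  0.        ,  0.        ,  1.        ]])}
```

View pics/top0.png

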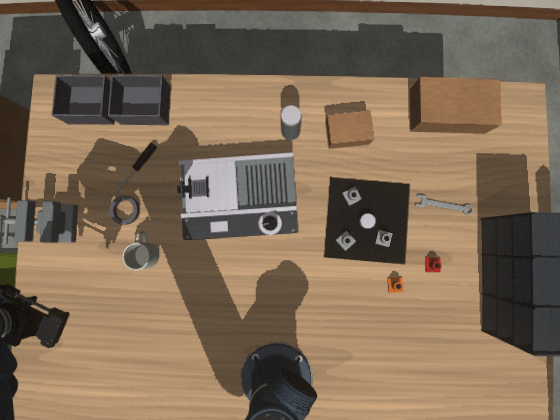

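View pics/scene0.png

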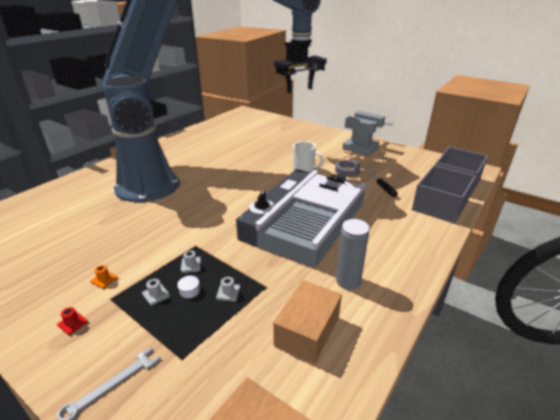

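The top view shows three steel bushes at (352,195), (346,240) and (384,237), with the tin at (368,221). The red and orange look-alikes sit off the mat. The machine is around (240,197), with the tab at (196,188) and the dial at (270,223). I'll enlarge the machine and fit the mat and bushes.

Run:
```python
from h import *
f=cv2.imread("pics/top0.png");ci=camera_info("top")
c=cv2.resize(f[145:250,170:310],None,fx=5.5,fy=5.5,interpolation=cv2.INTER_CUBIC);cv2.imwrite("pics/crop1.png",c)
g=cv2.cvtColor(f,cv2.COLOR_BGR2GRAY)
m=(g<60).astype(np.uint8);m[:,:320]=0;m[:,415:]=0;m[:170]=0;m[270:]=0
m=cv2.morphologyEx(m,cv2.MORPH_CLOSE,np.ones((25,25)))
cs,_=cv2.findContours(m,0,1);k=max(cs,key=cv2.contourArea);r=cv2.minAreaRect(k);b=cv2.boxPoints(r)
print("mat",[onz(ci,p,.003)[:2].round(4) for p in b])
inn=np.zeros_like(g);cv2.fillPoly(inn,[(cv2.boxPoints((r[0],(r[1][0]-6,r[1][1]-6),r[2]))).astype(int)],255)
bm=((g>85)&(inn>0)).astype(np.uint8)
n,l,st,ce=cv2.connectedComponentsWithStats(bm)
for i in range(1,n):
    if st[i,4]>40:
        p=cv2.findContours((l==i).astype(np.uint8),0,1)[0][0]; rr=cv2.minAreaRect(p)
        print(st[i],ce[i].round(1),onz(ci,ce[i],.012)[:2].round(4),rr)
```

```text
mat [array([ 0.3668, -0.1348]), array([ 0.6156, -0.149 ]), array([ 0.6032, -0.3987]), array([ 0.3549, -0.3802])]
[343 190  19  15 168] [351.6 196.7] [ 0.5543 -0.2161] ((351.60003662109375, 195.70001220703125), (14.310833930969238, 14.758048057556152), 63.43495178222656)
[360 213  16  16 199] [367.5 220.6] [ 0.4819 -0.2655] ((367.5, 220.5), (15.0, 15.0), 90.0)
[375 231  18  16 146] [383.5 239.2] [ 0.4263 -0.3147] ((383.4768981933594, 238.08460998535156), (14.29604434967041, 14.120634078979492), 15.255118370056152)
[336 233  20  18 170] [345.4 241.3] [ 0.417  -0.1987] ((345.2500305175781, 240.25003051757812), (14.849241256713867, 14.142135620117188), 45.0)
```

View pics/crop1.png

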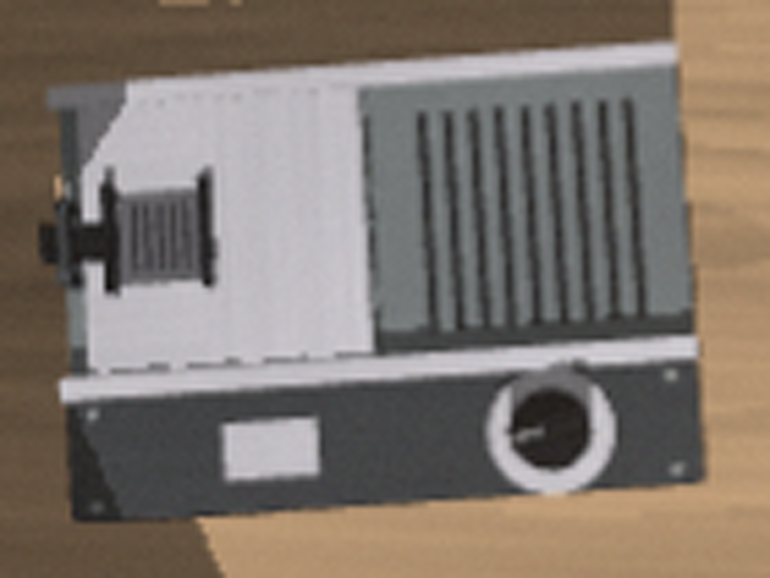

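The enlarged crop shows the dial at crop (550,430), the tab pad at (160,237), and the rail ends at (48,90), (676,45), (60,402) and (697,357). From these I get the machine's pose.

```bash
cat >> h.py <<'E'
def fit2(loc,w):
    loc=np.array(loc,float);w=np.array(w,float)
    a,b=loc-loc.mean(0),w-w.mean(0);th=np.arctan2((a[:,0]*b[:,1]-a[:,1]*b[:,0]).sum(),(a*b).sum())
    R=np.array([[np.cos(th),-np.sin(th)],[np.sin(th),np.cos(th)]]);t=w.mean(0)-R@loc.mean(0)
    return th,t,(w-(loc@R.T+t))
def tool(dw,R): # world shift -> tool units
    return (np.array(R).T@np.array(dw)/0.2).round(3)
E
python3 - <<'E'
from h import *
ci=camera_info("top")
P=[((48,90),(117,170),79),((676,44),(117,-170),79),((60,402),(-53,170),79),((697,358),(-53,-170),79),((75,521),(-118,170),70),((705,480),(-118,-170),70)]
w=[onz(ci,(170+(u+.5)/5.5-.5,145+(v+.5)/5.5-.5),z/1000)[:2] for (u,v),_,z in P]
th,t,r=fit2([np.array(l)/1000 for _,l,_ in P],w);print(np.degrees(th),t,(r*1000).round(1))
for n,(u,v),z in(("dialbar",(550,430),.107),("dialring",(550,440),.072),("pad",(162,237),.075)):
    p=onz(ci,(170+(u+.5)/5.5-.5,145+(v+.5)/5.5-.5),z)[:2]
    R=np.array([[np.cos(th),-np.sin(th)],[np.sin(th),np.cos(th)]]);print(n,p,R.T@(p-t))
s=get_state();R=np.array(s["tool_rot"]);T=np.array(camera_info("wrist")["world_to_cam"]);C=-T[:3,:3].T@T[:3,3]
print("cam in tool",R.T@(C-s["eef_pos"]),"view dir in tool",R.T@T[2,:3])
E
```

```text
5.377691448204543 [0.54164987 0.12745033] [[-1.2 -0.6]
 [-1.3  0.2]
 [-0.1  0.3]
 [ 0.1  1.1]
 [ 1.7 -2.2]
 [ 0.9  1.3]]
dialbar [0.46384198 0.02934103] [-0.08666029 -0.09038526]
dialring [0.45993624 0.03087879] [-0.09040472 -0.08848823]
pad [0.56297126 0.24208192] [0.0319709  0.11212879]
cam in tool [ 0.08317647  0.00052629 -0.16198912] view dir in tool [-2.98957930e-01 -5.27732278e-04  9.54266146e-01]
```

The fit is good: yaw 5.4°, residuals around 2 mm. Moving above the dial to look with the wrist camera.

apply_moves(commands=[-1, -0.35, -0.36, -0.03, 0, 0, 0, -1, -0.7, -0.715, -0.05, 0, 0, 0, -1, -0.7, -0.715, -0.05, 0, 0, 0, -1, -0.7, -0.715, -0.05, 0, 0, 0, -1, -0.7, -0.715, -0.05, 0, 0, 0, -1, -0.7, -0.715, -0.05, 0, 0, 0])

```text
time: 0.85
eef_pos: [0.3045, 0.4, 0.2325]
tool_rot: [[-0.933, 0.361, 0.0], [0.361, 0.933, 0.001], [0.0, 0.001, -1.0]]
ft_force: [-0.7, -0.3, -1.1]
width: 0.0868
finger_force: 0.0
```

apply_moves(commands=[-1, -0.35, -0.36, -0.03, 0, 0, 0, -1, -0.7, -0.715, -0.05, 0, 0, 0, -1, -0.7, -0.715, -0.05, 0, 0, 0, -1, -0.7, -0.715, -0.05, 0, 0, 0, -1, -0.7, -0.715, -0.05, 0, 0, 0, -1, -0.7, -0.715, -0.05, 0, 0, 0])

```text
time: 1.6
eef_pos: [0.3829, 0.2164, 0.2424]
tool_rot: [[-0.933, 0.359, -0.001], [0.359, 0.933, 0.0], [0.001, 0.0, -1.0]]
ft_force: [-0.4, 0.5, -0.2]
width: 0.087
finger_force: 0.0
```

apply_moves(commands=[-1, -0.35, -0.36, -0.03, 0, 0, 0, -1, -0.7, -0.715, -0.05, 0, 0, 0, -1, -0.7, -0.715, -0.05, 0, 0, 0, -1, -0.7, -0.715, -0.05, 0, 0, 0, -1, -0.7, -0.715, -0.05, 0, 0, 0, -1, -0.7, -0.715, -0.05, 0, 0, 0])

```text
time: 2.35
eef_pos: [0.4612, 0.033, 0.2522]
tool_rot: [[-0.933, 0.359, -0.002], [0.359, 0.933, 0.001], [0.002, 0.0, -1.0]]
ft_force: [0.9, -0.7, -0.3]
width: 0.0872
finger_force: 0.0
```

Run:
```python
from h import *
ci=camera_info("wrist");f=grab_frame("wrist");np.savez("w1.npz",f=f,**ci)
cv2.imwrite("pics/w1.png",f[:,:,::-1])
print(proj(ci,(.462,.03,.123)))
```

```text
[273.86508561 204.94141461]
```

View pics/w1.png

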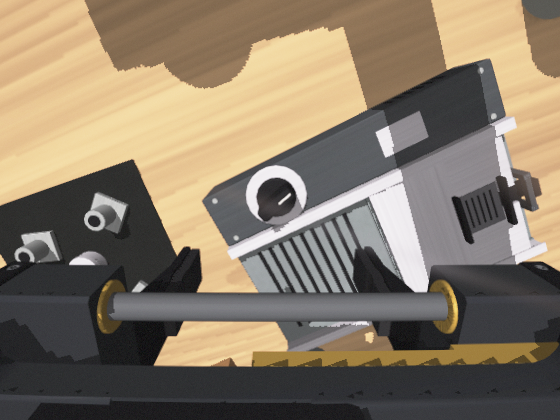

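The wrist view shows the dial at (280,198) with its white pointer running from (277,207) to (291,193), so the bar lies roughly along that line. Enlarging it.

Run:
```python
from h import *
f=cv2.imread("pics/w1.png")[155:235,235:320]
f=np.clip(f.astype(float)*1.8+20,0,255).astype(np.uint8)
cv2.imwrite("pics/w1c.png",cv2.resize(f,None,fx=7,fy=7,interpolation=cv2.INTER_CUBIC))
```

```text
(no output)
```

View pics/w1c.png

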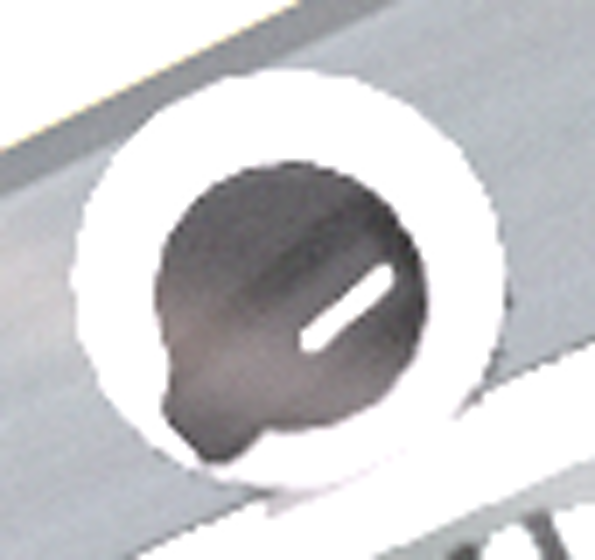

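Run:
```python
from h import *
ci=np.load("w1.npz")
P=lambda u,v,z:onz(ci,(235+(u+.5)/7-.5,155+(v+.5)/7-.5),z)[:2]
a,b=P(307,348,.123),P(388,272,.123);d=b-a;e=P(210,452,.123);r=P(290,280,.0715)
print(a,b,np.degrees(np.arctan2(*d[::-1])),np.linalg.norm(d),e,"ring",r, np.linalg.norm(b-e),(b+e)/2)
```

```text
[0.46296408 0.03432379] [0.45689819 0.04842286] 113.27900605709345 0.015348572179597413 [0.47216702 0.01633717] ring [0.46537888 0.03073026] 0.03553348022045721 [0.46453261 0.03238001]
```

The dial centre is about (0.465, 0.031), the bar points at 113°, and the dial reads about 72° (1.26 rad). I'll turn the tool to match, go down and grip.

apply_moves(commands=[-1, -0.023, -0.004, 0.2, 0, 0, 0.509, -1, -0.023, -0.004, 0.2, 0, 0, 0.509, -1, -0.023, -0.004, 0.2, 0, 0, 0.509, -1, -0.023, -0.004, 0.2, 0, 0, 0.509, -1, -0.023, -0.004, 0.2, 0, 0, 0.509, -1, -0.023, -0.004, 0.4, 0, 0, 0.509, -1, -0.023, -0.004, 0.6, 0, 0, 0.509, -1, -0.023, -0.004, 0.7, 0, 0, 0.509, -1, -0.023, -0.004, 0.79, 0, 0, 0.509, -1, -0.023, -0.004, 0.79, 0, 0, 0.509])

```text
time: 3.65
eef_pos: [0.4649, 0.0301, 0.0937]
tool_rot: [[-0.393, 0.92, -0.003], [0.92, 0.393, 0.001], [0.002, -0.003, -1.0]]
ft_force: [-0.3, -0.9, 0.5]
width: 0.0869
finger_force: 0.0
```

apply_moves(commands=[1, 0, 0, 0, 0, 0, 0, 1, 0, 0, 0, 0, 0, 0, 1, 0, 0, 0, 0, 0, 0, 1, 0, 0, 0, 0, 0, 0, 1, 0, 0, 0, 0, 0, 0, 1, 0, 0, 0, 0, 0, 0, 1, 0, 0, 0, 0, 0, 0, 1, 0, 0, 0, 0, 0, 0])

```text
time: 4.65
eef_pos: [0.4664, 0.0285, 0.0945]
tool_rot: [[-0.391, 0.921, 0.0], [0.921, 0.391, 0.0], [0.0, 0.0, -1.0]]
ft_force: [2.0, 0.9, -0.0]
width: 0.0151
finger_force: 2.2
```

apply_moves(commands=[1, 0, 0, 0, 0, 0, 0, 1, 0, 0, 0, 0, 0, -0.08, 1, 0, 0, 0, 0, 0, -0.16, 1, 0, 0, 0, 0, 0, -0.25, 1, 0, 0, 0, 0, 0, -0.34, 1, 0, 0, 0, 0, 0, -0.43, 1, 0, 0, 0, 0, 0, -0.52, 1, 0, 0, 0, 0, 0, -0.6, 1, 0, 0, 0, 0, 0, -0.68, 1, 0, 0, 0, 0, 0, -0.76, 1, 0, 0, 0, 0, 0, -0.83, 1, 0, 0, 0, 0, 0, -0.83])

```text
time: 6.15
eef_pos: [0.4676, 0.0299, 0.0946]
tool_rot: [[-0.991, -0.131, 0.003], [-0.131, 0.991, 0.003], [-0.003, 0.002, -1.0]]
ft_force: [2.4, 5.8, -1.8]
width: 0.014
finger_force: 30.1
```

apply_moves(commands=[1, 0, 0, 0, 0, 0, -0.03, 1, 0, 0, 0, 0, 0, -0.05, 1, 0, 0, 0, 0, 0, -0.05])

```text
time: 6.52
eef_pos: [0.4677, 0.0299, 0.0946]
tool_rot: [[-0.979, -0.205, 0.003], [-0.205, 0.979, 0.003], [-0.004, 0.003, -1.0]]
ft_force: [3.0, 5.8, -1.8]
width: 0.0147
finger_force: 32.7
```

Run:
```python
from h import *
s=get_state();R=s["tool_rot"];print(np.degrees(np.arctan2(R[1][0],R[0][0]))%360,s["moment"],s["ft_force"],s["eef_pos"])
```

```text
191.8294429150805 [ 1.13211393 -0.49522777 -0.88144676] [ 3.00940036  5.80256503 -1.80583273] [0.467747   0.02988767 0.09456827]
```

The dial is on its stop: the moment is −0.9 N m and the bar is twisting in the pads. Releasing, lifting, and turning to the machine's axis.

apply_moves(commands=[1, 0, 0, 0, 0, 0, 0.05, -1, 0, 0, 0, 0, 0, 0.05, -1, 0, 0, 0, 0, 0, 0.05, -1, 0, 0, 0, 0, 0, 0.05, -1, 0, 0, 0, 0, 0, 0.05, -1, 0, 0, -0.2, 0, 0, 0.07, -1, 0, 0, -0.4, 0, 0, 0.07, 1, 0, 0, -0.6, 0, 0, 0.07, 1, 0, 0, -0.7, 0, 0, 0.07, 1, 0, 0, -0.7, 0, 0, 0.07, 1, 0, 0, -0.7, 0, 0, 0.07])

```text
time: 7.9
eef_pos: [0.4656, 0.0286, 0.2337]
tool_rot: [[-0.995, -0.103, -0.002], [-0.103, 0.995, 0.0], [0.002, 0.0, -1.0]]
ft_force: [-0.2, 0.0, -0.4]
width: 0.0417
finger_force: 0.0
```

Run:
```python
from h import *
s=get_state();R=s["tool_rot"];print(np.degrees(np.arctan2(R[1][0],R[0][0]))%360,s["moment"],s["ft_force"],s["eef_pos"],s["width"])
d=np.array([.563,.242,.14])-s["eef_pos"];print(tool(d,R),d)
ci=camera_info("wrist");f=grab_frame("wrist");np.savez("w2.npz",f=f,**ci)
cv2.imwrite("pics/w2.png",f[:,:,::-1])
```

```text
185.89854469382908 [ 0.03379369 -0.02031624  0.03729523] [-0.15834145  0.04137558 -0.40900804] [0.46555368 0.02861105 0.23365508] 0.0417183209569238
[-0.595  1.011  0.468] [ 0.09744632  0.21338895 -0.09365508]
```

View pics/w2.png

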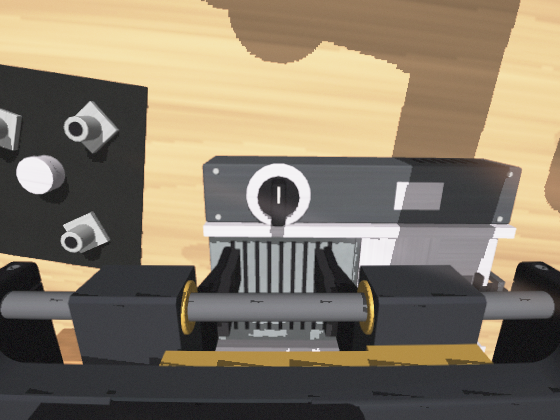

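The dial stands at off with its pointer toward the robot, at (279,195). Moving above the pad.

apply_moves(commands=[1, -0.2, 0.34, 0, 0, 0, -0.005, 1, -0.4, 0.67, 0, 0, 0, -0.005, 1, -0.6, 1, 0, 0, 0, -0.005, 1, -0.6, 1, 0, 0, 0, -0.005, 1, -0.6, 1, 0, 0, 0, -0.005, 1, -0.6, 1, 0, 0, 0, -0.005, 1, -0.6, 1, 0, 0, 0, -0.005])

```text
time: 8.82
eef_pos: [0.5644, 0.2385, 0.2339]
tool_rot: [[-0.994, -0.109, -0.002], [-0.109, 0.994, -0.001], [0.002, -0.001, -1.0]]
ft_force: [0.5, -0.6, 0.2]
width: 0.0006
finger_force: 0.0
```

Run:
```python
from h import *
s=get_state();R=s["tool_rot"];print(np.degrees(np.arctan2(R[1][0],R[0][0]))%360,s["ft_force"],s["eef_pos"],s["width"])
ci=camera_info("wrist");f=grab_frame("wrist");np.savez("w3.npz",f=f,**ci)
cv2.imwrite("pics/w3.png",f[:,:,::-1])
print(proj(ci,(.563,.242,.075)))
```

```text
186.272801820872 [ 0.47144207 -0.55553046  0.20705111] [0.56439882 0.23848056 0.23389412] 0.0005698563807000549
[279.92828355 194.19301446]
```

View pics/w3.png

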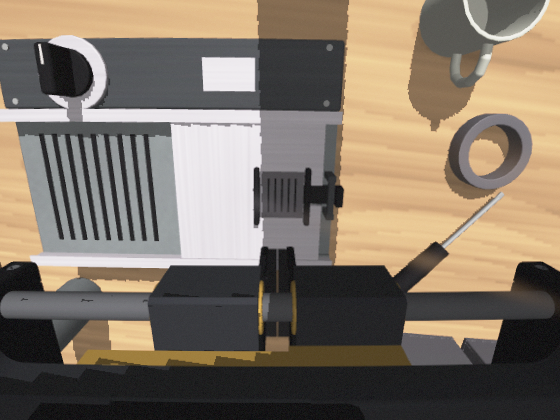

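The pad is at (282,194), as predicted (280,194). A quick check of the yaw from console and rail edges in both wrist views.

Run:
```python
from h import *
c2=np.load("w2.npz");c3=np.load("w3.npz")
def a(ci,p,q,z):
    A,B=onz(ci,p,z)[:2],onz(ci,q,z)[:2];d=B-A;print(A.round(4),B.round(4),np.linalg.norm(d).round(4),(np.degrees(np.arctan2(d[1],d[0]))-90).round(2))
# refine edges: brightness step along columns
def edge(f,u,v0,v1):
    g=cv2.GaussianBlur(cv2.cvtColor(f,cv2.COLOR_RGB2GRAY),(1,5),0)[v0:v1,u].astype(float);d=np.diff(g);i=np.abs(d).argmax();return v0+i+.5,d[i]
for ci,us,r in((c2,(230,360),(212,236)),(c2,(360,500),(212,236)),(c3,(120,250),(100,116)),(c3,(270,330),(100,116)),(c3,(20,250),(30,50))):
    p=[(u,edge(ci["f"],u,*r)[0]) for u in us];print(p);a(ci,p[0],p[1],.079 if r[0]!=30 else .07)
a(c3,(282,194),(282,194),.075)
```

```text
[(230, np.float64(221.5)), (360, np.float64(222.5))]
[ 0.4983 -0.0175] [0.4853 0.1202] 0.1383 5.38
[(360, np.float64(222.5)), (500, np.float64(221.5))]
[0.4853 0.1202] [0.4688 0.2721] 0.1527 6.21
[(120, np.float64(108.5)), (250, np.float64(109.5))]
[0.4938 0.0787] [0.4819 0.204 ] 0.1258 5.44
[(270, np.float64(109.5)), (330, np.float64(111.5))]
[0.4798 0.2231] [0.4753 0.2806] 0.0577 4.5
[(20, np.float64(38.5)), (250, np.float64(38.5))]
[ 0.4386 -0.0214] [0.4184 0.1978] 0.2201 5.25
[0.5626 0.2441] [0.5626 0.2441] 0.0 -90.0
```

apply_moves(commands=[1, 0.006, 0.023, 0.2, 0, 0, 0.01, 1, 0.006, 0.023, 0.4, 0, 0, 0.01, 1, 0.006, 0.023, 0.6, 0, 0, 0.01, 1, 0.006, 0.023, 0.7, 0, 0, 0.01, 1, 0.006, 0.023, 0.76, 0, 0, 0.01, 1, 0.006, 0.023, 0.79, 0, 0, 0.01, 1, 0.006, 0.023, 0.81, 0, 0, 0.01, 1, 0.006, 0.023, 0.83, 0, 0, 0.01, 1, 0.006, 0.023, 0.83, 0, 0, 0.01])

```text
time: 10.0
eef_pos: [0.5638, 0.2439, 0.0693]
tool_rot: [[-0.995, -0.095, 0.001], [-0.095, 0.995, -0.001], [-0.001, -0.001, -1.0]]
ft_force: [-1.4, -3.3, 5.2]
width: 0.0003
finger_force: 2.4
```

apply_moves(commands=[1, 0, 0, 0.012, 0, 0, 0, 1, 0, -0.04, 0.014, 0, 0, 0, 1, 0, -0.08, 0.014, 0, 0, 0, 1, 0, -0.12, 0.014, 0, 0, 0, 1, 0, -0.16, 0.014, 0, 0, 0, 1, 0, -0.2, 0.014, 0, 0, 0, 1, 0, -0.25, 0.014, 0, 0, 0, 1, 0, -0.3, 0.014, 0, 0, 0])

```text
time: 11.0
eef_pos: [0.5694, 0.1857, 0.0682]
tool_rot: [[-0.996, -0.095, 0.002], [-0.095, 0.996, 0.002], [-0.002, 0.002, -1.0]]
ft_force: [-4.7, 1.4, 14.9]
width: 0.0002
finger_force: 7.2
```

apply_moves(commands=[1, 0, -0.06, 0, 0, 0, 0, 1, 0, -0.12, 0, 0, 0, 0, 1, 0, -0.18, 0, 0, 0, 0, 1, 0, -0.24, 0, 0, 0, 0, 1, 0, -0.3, 0, 0, 0, 0, 1, 0, -0.36, 0, 0, 0, 0, 1, 0, -0.42, 0, 0, 0, 0, 1, 0, -0.47, 0, 0, 0, 0, 1, 0, -0.51, 0, 0, 0, 0, 1, 0, -0.54, 0, 0, 0, 0, 1, 0, -0.54, 0, 0, 0, 0])

```text
time: 12.38
eef_pos: [0.5805, 0.0796, 0.0682]
tool_rot: [[-0.996, -0.093, 0.003], [-0.093, 0.996, 0.004], [-0.004, 0.004, -1.0]]
ft_force: [-3.3, 6.9, 15.3]
width: 0.0001
finger_force: 7.0
```

apply_moves(commands=[1, 0, -0.02, 0, 0, 0, 0, 1, 0, -0.03, 0, 0, 0, 0, 1, 0, -0.03, 0, 0, 0, 0])

```text
time: 12.75
eef_pos: [0.5817, 0.0742, 0.0683]
tool_rot: [[-0.996, -0.093, 0.005], [-0.093, 0.996, 0.005], [-0.005, 0.004, -1.0]]
ft_force: [-2.0, 8.9, 13.2]
width: 0.0006
finger_force: 6.6
```

apply_moves(commands=[1, 0, -0.02, 0, 0, 0, 0, 1, 0, -0.04, 0, 0, 0, 0, 1, 0, -0.04, 0, 0, 0, 0])

```text
time: 13.12
eef_pos: [0.5823, 0.07, 0.0683]
tool_rot: [[-0.996, -0.091, 0.005], [-0.091, 0.996, 0.011], [-0.006, 0.01, -1.0]]
ft_force: [-1.2, 20.7, 13.4]
width: 0.0004
finger_force: 14.2
```

Run:
```python
from h import *
f=grab_frame("top");cv2.imwrite("pics/top1.png",f[:,:,::-1])
cv2.imwrite("pics/top1c.png",cv2.resize(f[140:270,170:430,::-1],None,fx=3,fy=3,interpolation=cv2.INTER_CUBIC))
```

```text
(no output)
```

View pics/top1c.png

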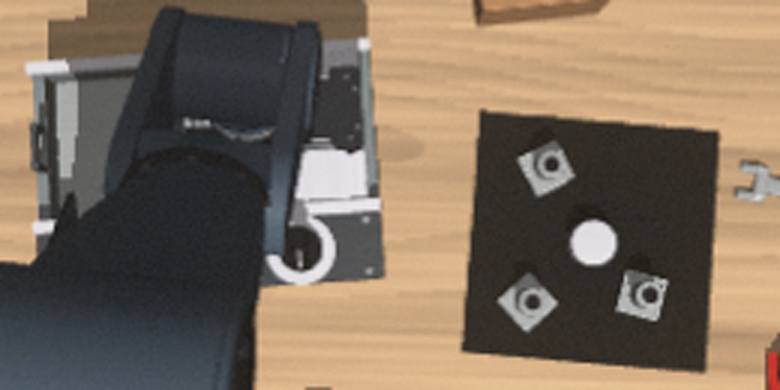

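The cover is on its open stop (20.7 N) and the dial is still at off. I'll back off the ridge, lift, and go look over the mat.

apply_moves(commands=[1, 0, 0.05, 0, 0, 0, 0, 1, 0, 0.055, 0, 0, 0, 0, 1, 0, 0.055, -0.08, 0, 0, 0, 1, 0, 0.055, -0.3, 0, 0, 0, 1, 0, 0.055, -0.6, 0, 0, 0, -0.2, 0, 0.055, -0.9, 0, 0, 0, -0.2, 0.1, -0.3, -1, 0, 0, 0, -0.2, 0.18, -0.6, -1, 0, 0, 0, -0.2, 0.18, -0.8, -1, 0, 0, 0, -0.2, 0.18, -0.8, -1, 0, 0, 0, -0.2, 0.18, -0.8, -1, 0, 0, 0])

```text
time: 14.55
eef_pos: [0.5598, -0.0993, 0.2657]
tool_rot: [[-0.996, -0.094, -0.0], [-0.094, 0.996, 0.001], [0.0, 0.001, -1.0]]
ft_force: [1.3, 0.2, -0.1]
width: 0.0497
finger_force: 0.0
```

apply_moves(commands=[-0.2, 0.06, -0.3, 0, 0, 0, 0, -0.2, 0.12, -0.6, 0, 0, 0, 0, -0.2, 0.18, -0.85, 0, 0, 0, 0, -0.2, 0.18, -0.85, 0, 0, 0, 0, -0.2, 0.18, -0.85, 0, 0, 0, 0, -0.2, 0.18, -0.85, 0, 0, 0, 0])

```text
time: 15.3
eef_pos: [0.5408, -0.27, 0.2657]
tool_rot: [[-0.995, -0.098, -0.0], [-0.098, 0.995, 0.001], [0.0, 0.001, -1.0]]
ft_force: [0.6, 0.5, -0.7]
width: 0.0518
finger_force: 0.0
```

Run:
```python
from h import *
s=get_state();R=s["tool_rot"];print(np.degrees(np.arctan2(R[1][0],R[0][0]))%360,s["eef_pos"],s["width"])
ci=camera_info("wrist");f=grab_frame("wrist");np.savez("w4.npz",f=f,**ci)
t=grab_frame("top");cv2.imwrite("pics/top2.png",t[:,:,::-1])
a=f[:,:,::-1][:300];b=cv2.resize(t[145:250,170:310,::-1],None,fx=4,fy=4,interpolation=cv2.INTER_CUBIC)
g=np.vstack([a,cv2.resize(b[:,:560],(560,300))]);cv2.imwrite("pics/w4.png",g)
```

```text
185.6032023721824 [ 0.54080118 -0.26996341  0.26571649] 0.05183170041962325
```

View pics/w4.png

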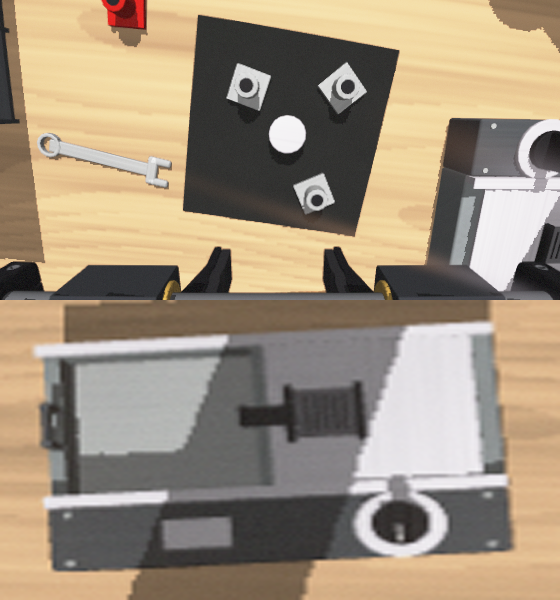

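In the wrist view the boss holes are at (246,88), (346,89) and (316,200), with the tin at (287,134). In the top crop the cover is open and the floor is visible. Locating the bosses and the compartment floor.

Run:
```python
from h import *
ci=np.load("w4.npz");g=cv2.cvtColor(ci["f"],cv2.COLOR_RGB2GRAY)
for u,v in((246,88),(346,89),(316,200)):
    w=g[v-9:v+10,u-9:u+10];w=cv2.resize(w,None,fx=4,fy=4,interpolation=cv2.INTER_CUBIC)
    m=(w<110).astype(np.uint8);n,l,st,ce=cv2.connectedComponentsWithStats(m)
    i=min([i for i in range(1,n) if st[i,4]>100],key=lambda i:np.hypot(*(ce[i]-38)))
    c=(u-9+(ce[i][0]+.5)/4-.5,v-9+(ce[i][1]+.5)/4-.5)
    p=onz(ci,c,.041);print(np.round(c,1),st[i],p[:2].round(4))
th=np.radians(5.38);R=np.array([[np.cos(th),-np.sin(th)],[np.sin(th),np.cos(th)]]);t=np.array([.5416,.1275])
ct=camera_info("top")
for u,v,z in((75,360,.056),(262,350,.018),(275,485,.018),(75,490,.018),(262,350,.06),(72,360,.018)):
    p=onz(ct,(170+u/4,145+(v-300)/2.857),z)[:2];print(u,v,z,p,R.T@(p-t))
```

```text
[245.7  85. ] [  10    0   54   54 2289] [ 0.4316 -0.3158]
[347.4  86.4] [  16    0   54   56 2376] [ 0.4216 -0.1995]
[316.6 200.1] [  17   15   47   46 1685] [ 0.5595 -0.2167]
75 360 0.056 [0.63067098 0.28115431] [0.10308536 0.14462606]
262 350 0.018 [0.65171138 0.14508251] [0.11127486 0.00718092]
275 485 0.018 [0.50482324 0.12957365] [-0.03642033  0.00551273]
75 490 0.018 [0.49546783 0.28453268] [-0.03120544  0.1606663 ]
262 350 0.06 [0.64337611 0.13901957] [0.10240784 0.00192622]
72 360 0.018 [0.63770962 0.29380604] [0.11127922 0.15656211]
```

apply_moves(commands=[-0.2, -0.06, 0.13, 0.25, 0, 0, 0, -0.2, -0.119, 0.256, 0.5, 0, 0, 0, -0.2, -0.119, 0.256, 0.75, 0, 0, 0, -0.2, -0.119, 0.256, 0.9, 0, 0, 0, -0.2, -0.119, 0.256, 0.9, 0, 0, 0, -0.2, -0.119, 0.256, 0.9, 0, 0, 0])

```text
time: 16.15
eef_pos: [0.5603, -0.2192, 0.087]
tool_rot: [[-0.995, -0.096, 0.002], [-0.096, 0.995, -0.001], [-0.002, -0.001, -1.0]]
ft_force: [1.1, -0.3, 0.5]
width: 0.0517
finger_force: 0.0
```

apply_moves(commands=[-0.2, 0, 0, 0.15, 0, 0, 0, -0.2, 0, 0, 0.27, 0, 0, 0, -0.2, 0, 0, 0.34, 0, 0, 0, -0.2, 0, 0, 0.34, 0, 0, 0, 1, 0, 0, 0.34, 0, 0, 0, 1, 0, 0, 0.34, 0, 0, 0, 1, 0, 0, 0.34, 0, 0, 0, 1, 0, 0, 0.34, 0, 0, 0, 1, 0, 0, 0.34, 0, 0, 0, 1, 0, 0, 0.34, 0, 0, 0])

```text
time: 17.4
eef_pos: [0.5595, -0.2187, 0.0184]
tool_rot: [[-0.995, -0.095, 0.0], [-0.095, 0.995, 0.0], [-0.0, 0.0, -1.0]]
ft_force: [-0.3, 2.0, 5.6]
width: 0.0274
finger_force: 30.0
```

Bush A is held (27.4 mm, 30 N). Lifting and carrying it to the compartment.

apply_moves(commands=[1, 0, 0, -0.15, 0, 0, 0, 1, 0, 0, -0.4, 0, 0, 0, 1, 0, 0, -0.65, 0, 0, 0, 1, 0, 0, -0.8, 0, 0, 0, 1, -0.05, 0.2, -0.8, 0, 0, 0, 1, -0.1, 0.4, -0.8, 0, 0, 0, 1, -0.16, 0.65, -0.8, 0, 0, 0, 1, -0.21, 0.9, -0.8, 0, 0, 0, 1, -0.21, 1, -0.8, 0, 0, 0, 1, -0.21, 1, -0.8, 0, 0, 0])

```text
time: 18.65
eef_pos: [0.5814, -0.0151, 0.1772]
tool_rot: [[-0.995, -0.098, -0.001], [-0.098, 0.995, -0.0], [0.002, -0.0, -1.0]]
ft_force: [0.1, -0.3, -2.5]
width: 0.027
finger_force: 30.0
```

apply_moves(commands=[1, -0.05, 0.2, 0, 0, 0, 0, 1, -0.1, 0.4, 0, 0, 0, 0, 1, -0.16, 0.65, 0, 0, 0, 0, 1, -0.21, 0.85, 0, 0, 0, 0, 1, -0.216, 1, 0, 0, 0, 0, 1, -0.216, 1, 0, 0, 0, 0, 1, -0.216, 1, 0, 0, 0, 0])

```text
time: 19.52
eef_pos: [0.6065, 0.1852, 0.1774]
tool_rot: [[-0.996, -0.094, -0.0], [-0.094, 0.996, -0.001], [0.0, -0.001, -1.0]]
ft_force: [-0.3, -0.2, -2.0]
width: 0.0268
finger_force: 30.0
```

Run:
```python
from h import *
s=get_state();R=s["tool_rot"];print(np.degrees(np.arctan2(R[1][0],R[0][0]))%360,s["eef_pos"],s["width"])
print(tool(np.array([.606,.1908,.036])-s["eef_pos"],R))
ci=camera_info("wrist");f=grab_frame("wrist");np.savez("w5.npz",f=f,**ci);cv2.imwrite("pics/w5.png",f[:,:,::-1])
```

```text
185.3793107153435 [0.60651271 0.18523613 0.1774127 ] 0.026763213443072028
[-0.     0.029  0.707]
```

View pics/w5.png

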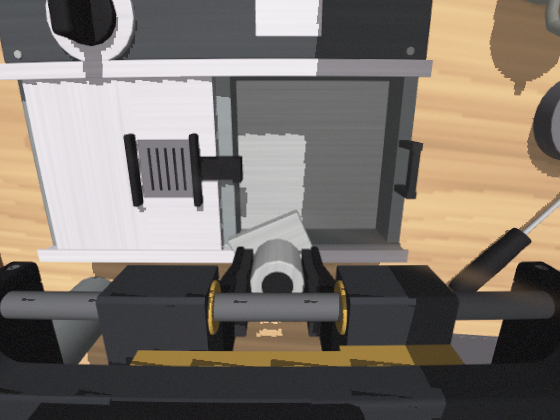

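The held bush's flange is tilted about 30° in yaw, and the compartment floor spans columns ~236 to 388. Checking the limits.

Run:
```python
from h import *
ci=np.load("w5.npz")
th=np.radians(5.38);R=np.array([[np.cos(th),-np.sin(th)],[np.sin(th),np.cos(th)]]);t=np.array([.5416,.1275])
for n,u,v,z in(("floor right",385,150,.018),("floor left",234,150,.018),("left wall top",217,100,.06),("left wall top2",232,100,.06),("rwall top",400,100,.056),("tongue",241,168,.075),("cover edge",214,100,.075),("floor far R",378,234,.018)):
    print(n,(R.T@(onz(ci,(u,v),z)[:2]-t)).round(4))
```

```text
floor right [0.0234 0.161 ]
floor left [0.0235 0.0085]
left wall top [-0.0229  0.0016]
left wall top2 [-0.0228  0.0142]
rwall top [-0.0233  0.157 ]
tongue [0.0321 0.0216]
cover edge [-0.0224  0.0019]
floor far R [0.1143 0.1624]
```

apply_moves(commands=[1, 0, 0.029, 0, 0, 0, 0, 1, 0, 0.029, 0.2, 0, 0, 0, 1, 0, 0.029, 0.4, 0, 0, 0, 1, 0, 0.029, 0.56, 0, 0, 0, 1, 0, 0.029, 0.66, 0, 0, 0, 1, 0, 0.029, 0.7, 0, 0, 0, 1, 0, 0.029, 0.715, 0, 0, 0, 1, 0, 0.029, 0.715, 0, 0, 0])

```text
time: 20.58
eef_pos: [0.6064, 0.1931, 0.0357]
tool_rot: [[-0.995, -0.095, 0.002], [-0.095, 0.995, 0.0], [-0.002, 0.0, -1.0]]
ft_force: [0.6, -0.0, -1.3]
width: 0.0272
finger_force: 30.0
```

apply_moves(commands=[1, 0, 0, 0.008, 0, 0, 0, 1, 0, 0, 0.012, 0, 0, 0, 0, 0, 0, 0.012, 0, 0, 0, 0, 0, 0, 0.012, 0, 0, 0, 0, 0, 0, 0.012, 0, 0, 0, 0, 0, 0, -0.1, 0, 0, 0, 0, 0, 0, -0.35, 0, 0, 0, 0, 0, 0, -0.6, 0, 0, 0, 0, 0, 0, -0.9, 0, 0, 0, 0, 0, 0, -1, 0, 0, 0, 0, 0, 0, -1, 0, 0, 0])

```text
time: 21.95
eef_pos: [0.6067, 0.1932, 0.237]
tool_rot: [[-0.995, -0.095, 0.005], [-0.095, 0.995, 0.001], [-0.005, 0.0, -1.0]]
ft_force: [0.0, -0.3, -0.8]
width: 0.0437
finger_force: 0.0
```

apply_moves(commands=[-0.2, 0.08, -0.3, -0.05, 0, 0, 0, -0.2, 0.15, -0.6, -0.1, 0, 0, 0, -0.2, 0.22, -0.9, -0.15, 0, 0, 0, -0.2, 0.25, -1, -0.15, 0, 0, 0, -0.2, 0.25, -1, -0.15, 0, 0, 0, -0.2, 0.25, -1, -0.15, 0, 0, 0])

```text
time: 22.7
eef_pos: [0.5744, -0.0093, 0.2636]
tool_rot: [[-0.995, -0.096, -0.002], [-0.096, 0.995, 0.001], [0.002, 0.002, -1.0]]
ft_force: [0.4, 0.3, 0.4]
width: 0.052
finger_force: 0.0
```

apply_moves(commands=[-0.2, 0.08, -0.3, 0, 0, 0, 0, -0.2, 0.15, -0.6, 0, 0, 0, 0, -0.2, 0.22, -0.9, 0, 0, 0, 0, -0.2, 0.3, -1, 0, 0, 0, 0, -0.2, 0.3, -1, 0, 0, 0, 0, -0.2, 0.3, -1, 0, 0, 0, 0])

```text
time: 23.45
eef_pos: [0.5347, -0.2136, 0.2644]
tool_rot: [[-0.995, -0.097, -0.0], [-0.097, 0.995, 0.001], [0.0, 0.001, -1.0]]
ft_force: [0.2, 0.1, 0.0]
width: 0.0522
finger_force: 0.0
```

```bash
cat > look.py <<'E'
import sys
from h import *
s=get_state();R=s["tool_rot"];print(np.degrees(np.arctan2(R[1][0],R[0][0]))%360,s["eef_pos"],s["width"],s["time"])
ci=camera_info("wrist");f=grab_frame("wrist");n=sys.argv[1];np.savez(n+".npz",f=f,**ci)
t=grab_frame("top")
b=cv2.resize(t[145:250,170:310,::-1],(560,300),interpolation=cv2.INTER_CUBIC)
cv2.imwrite(f"pics/{n}.png",np.vstack([f[:300,:,::-1],b]))
# bright boss-top ring blobs on the mat
g=cv2.cvtColor(f,cv2.COLOR_RGB2GRAY)
cl=cv2.HoughCircles(cv2.resize(g[:255],None,fx=3,fy=3,interpolation=cv2.INTER_CUBIC),cv2.HOUGH_GRADIENT,1,60,param1=120,param2=28,minRadius=24,maxRadius=46)
for u,v,r in ([] if cl is None else cl[0]):
    c=((u+.5)/3-.5,(v+.5)/3-.5);p=onz(ci,c,.041)[:2]
    if .33<p[0]<.65 and -.42<p[1]<-.12:print(np.round(c,1),round(r/3,1),p.round(4))
E
python3 look.py w6
```

```text
185.5665482498676 [ 0.53471345 -0.21362724  0.26442939] 0.05217323026854503 23.45
```

View pics/w6.png

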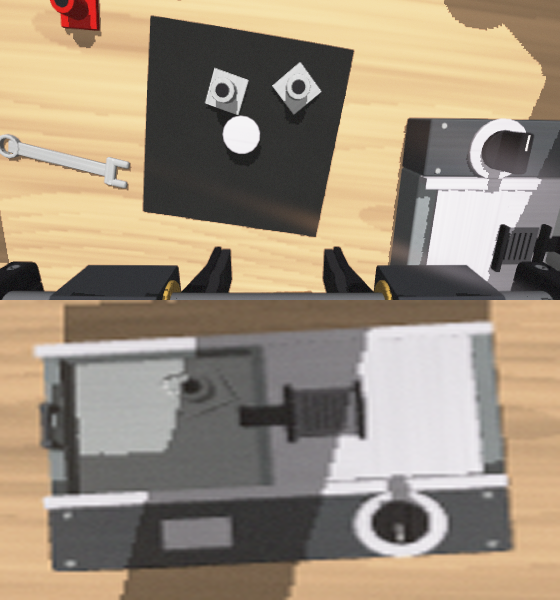

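Bush A stands in the compartment. On the mat the bosses are now at (224,91) and (299,87), so one has been knocked aside.

Run:
```python
from h import *
ci=np.load("w6.npz")
g=cv2.cvtColor(ci["f"],cv2.COLOR_RGB2GRAY)
for u,v in((224,91),(299,87)):
    w=cv2.resize(g[v-6:v+7,u-6:u+7],None,fx=4,fy=4,interpolation=cv2.INTER_CUBIC);m=(w<100).astype(np.uint8)
    n,l,st,ce=cv2.connectedComponentsWithStats(m);i=l[26,26];c=(u-6+(ce[i][0]+.5)/4-.5,v-6+(ce[i][1]+.5)/4-.5);print(i,st[i],np.round(c,1),onz(ci,c,.041)[:2].round(4))
    print(onz(ci,(u,v),.041)[:2].round(4))
print(onz(ci,(241,134),.029)[:2])
```

```text
1 [   0    0   43   49 1870] [222.5  90.3] [ 0.4339 -0.2853]
[ 0.4345 -0.2836]
1 [   0    0   48   52 2162] [298.3  86.7] [ 0.4218 -0.1992]
[ 0.422  -0.1983]
[ 0.48181952 -0.26220544]
```

apply_moves(commands=[-0.2, 0.25, -0.15, 0.1, 0, 0, 0, -0.2, 0.45, -0.303, 0.3, 0, 0, 0, -0.2, 0.533, -0.303, 0.6, 0, 0, 0, -0.2, 0.533, -0.303, 0.85, 0, 0, 0, -0.2, 0.533, -0.303, 0.9, 0, 0, 0, -0.2, 0.533, -0.303, 0.9, 0, 0, 0, -0.2, 0.533, -0.303, 0.9, 0, 0, 0])

```text
time: 24.42
eef_pos: [0.4354, -0.2869, 0.0866]
tool_rot: [[-0.995, -0.096, 0.003], [-0.096, 0.995, -0.003], [-0.003, -0.003, -1.0]]
ft_force: [-0.7, 0.4, 0.9]
width: 0.0521
finger_force: 0.0
```

apply_moves(commands=[-0.2, 0, 0, 0.15, 0, 0, 0, -0.2, 0, 0, 0.27, 0, 0, 0, -0.2, 0, 0, 0.335, 0, 0, 0, -0.2, 0, 0, 0.335, 0, 0, 0, 1, 0, 0, 0.335, 0, 0, 0, 1, 0, 0, 0.335, 0, 0, 0, 1, 0, 0, 0.335, 0, 0, 0, 1, 0, 0, 0.335, 0, 0, 0, 1, 0, 0, 0.335, 0, 0, 0, 1, 0, 0, 0.335, 0, 0, 0])

```text
time: 25.68
eef_pos: [0.434, -0.2863, 0.0182]
tool_rot: [[-0.995, -0.095, 0.001], [-0.095, 0.995, -0.001], [-0.001, -0.001, -1.0]]
ft_force: [-0.3, 0.3, 5.7]
width: 0.0272
finger_force: 30.0
```

apply_moves(commands=[1, 0, 0, -0.15, 0, 0, 0, 1, 0, 0, -0.4, 0, 0, 0, 1, 0, 0, -0.65, 0, 0, 0, 1, 0, 0, -0.85, 0, 0, 0, 1, -0.07, 0.2, -0.85, 0, 0, 0, 1, -0.14, 0.4, -0.85, 0, 0, 0, 1, -0.22, 0.65, -0.85, 0, 0, 0, 1, -0.3, 0.9, -0.85, 0, 0, 0, 1, -0.3, 1, -0.85, 0, 0, 0, 1, -0.3, 1, -0.85, 0, 0, 0])

```text
time: 26.92
eef_pos: [0.4735, -0.0801, 0.1873]
tool_rot: [[-0.995, -0.098, -0.002], [-0.098, 0.995, 0.0], [0.002, 0.0, -1.0]]
ft_force: [-0.3, 0.1, -1.1]
width: 0.0274
finger_force: 30.0
```

apply_moves(commands=[1, -0.07, 0.2, 0, 0, 0, 0, 1, -0.14, 0.4, 0, 0, 0, 0, 1, -0.22, 0.65, 0, 0, 0, 0, 1, -0.3, 0.85, 0, 0, 0, 0, 1, -0.4, 1, 0, 0, 0, 0, 1, -0.4, 1, 0, 0, 0, 0, 1, -0.4, 1, 0, 0, 0, 0])

```text
time: 27.8
eef_pos: [0.5349, 0.1238, 0.1873]
tool_rot: [[-0.996, -0.094, -0.001], [-0.094, 0.996, -0.001], [0.001, -0.001, -1.0]]
ft_force: [0.0, -0.0, -1.6]
width: 0.0271
finger_force: 30.0
```

```bash
cat > go.py <<'E'
import sys
from h import *
s=get_state();R=s["tool_rot"];print(np.degrees(np.arctan2(R[1][0],R[0][0]))%360,s["eef_pos"],s["width"],s["ft_force"],s["time"])
print(tool(np.array([float(a) for a in sys.argv[1:4]])-s["eef_pos"],R))
E
python3 go.py .5303 .1836 .036
```

```text
185.38898481488812 [0.53490184 0.12379826 0.18729667] 0.02713573444127235 [ 0.00827145 -0.00258471 -1.64539235] 27.8
[-0.006  0.3    0.756]
```

apply_moves(commands=[1, -0.006, 0.2, 0, 0, 0, 0, 1, -0.006, 0.29, 0, 0, 0, 0, 1, -0.006, 0.29, 0.1, 0, 0, 0, 1, -0.006, 0.29, 0.3, 0, 0, 0, 1, -0.006, 0.29, 0.5, 0, 0, 0, 1, -0.006, 0.29, 0.65, 0, 0, 0, 1, -0.006, 0.29, 0.72, 0, 0, 0, 1, -0.006, 0.29, 0.765, 0, 0, 0, 1, -0.006, 0.29, 0.765, 0, 0, 0])

```text
time: 28.92
eef_pos: [0.531, 0.183, 0.0349]
tool_rot: [[-0.995, -0.095, 0.0], [-0.095, 0.995, -0.0], [-0.0, -0.0, -1.0]]
ft_force: [1.3, -0.1, -1.3]
width: 0.0271
finger_force: 30.0
```

apply_moves(commands=[1, 0, 0, 0.006, 0, 0, 0, 1, 0, 0, 0.01, 0, 0, 0, 0, 0, 0, 0.01, 0, 0, 0, 0, 0, 0, 0.01, 0, 0, 0, 0, 0, 0, 0.01, 0, 0, 0, 0, 0, 0, -0.1, 0, 0, 0, 0, 0, 0, -0.35, 0, 0, 0, 0, 0, 0, -0.6, 0, 0, 0, 0, 0, 0, -0.9, 0, 0, 0, 0, 0, 0, -1, 0, 0, 0, 0, 0, 0, -1, 0, 0, 0])

```text
time: 30.3
eef_pos: [0.5318, 0.1835, 0.2368]
tool_rot: [[-0.995, -0.095, 0.005], [-0.095, 0.995, 0.001], [-0.005, 0.0, -1.0]]
ft_force: [-1.1, 0.3, -1.7]
width: 0.0431
finger_force: 0.0
```

apply_moves(commands=[-0.2, 0.05, -0.3, -0.05, 0, 0, 0, -0.2, 0.1, -0.6, -0.1, 0, 0, 0, -0.2, 0.1, -0.9, -0.15, 0, 0, 0, -0.2, 0.1, -1, -0.15, 0, 0, 0, -0.2, 0.1, -1, -0.15, 0, 0, 0, -0.2, 0.1, -1, -0.15, 0, 0, 0])

```text
time: 31.05
eef_pos: [0.5289, -0.0162, 0.2636]
tool_rot: [[-0.995, -0.096, -0.003], [-0.096, 0.995, 0.002], [0.003, 0.002, -1.0]]
ft_force: [-0.1, 0.6, -0.1]
width: 0.0519
finger_force: 0.0
```

apply_moves(commands=[-0.2, 0.05, -0.3, 0, 0, 0, 0, -0.2, 0.05, -0.6, 0, 0, 0, 0, -0.2, 0.05, -0.9, 0, 0, 0, 0, -0.2, 0.05, -0.95, 0, 0, 0, 0, -0.2, 0.05, -0.95, 0, 0, 0, 0, -0.2, 0.05, -0.95, 0, 0, 0, 0])

```text
time: 31.8
eef_pos: [0.5377, -0.2053, 0.2644]
tool_rot: [[-0.995, -0.097, -0.001], [-0.097, 0.995, 0.001], [0.001, 0.002, -1.0]]
ft_force: [1.3, -1.0, 0.1]
width: 0.0525
finger_force: 0.0
```

```bash
python3 look.py w7; python3 go.py .4218 -.199 .0184
```

```text
185.59458456461408 [ 0.53768588 -0.20526786  0.26439912] 0.05248505952524993 31.8
[289.8  83.2] 12.4 [ 0.4217 -0.2008]
185.5963126847298 [ 0.53786057 -0.20567892  0.26474218] 0.05238046875365038 [-0.14627243  0.39349079  0.39577142] 31.9
[0.574 0.089 1.232]
```

View pics/w7.png

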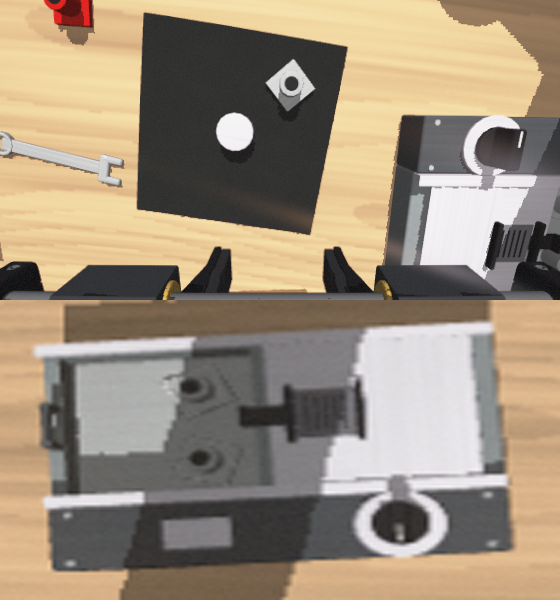

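Two bushes stand inside and bush C is still at (0.4218, −0.199). Picking it.

apply_moves(commands=[-0.2, 0.25, 0.05, 0.1, 0, 0, 0, -0.2, 0.45, 0.087, 0.3, 0, 0, 0, -0.2, 0.574, 0.087, 0.6, 0, 0, 0, -0.2, 0.574, 0.087, 0.85, 0, 0, 0, -0.2, 0.574, 0.087, 0.9, 0, 0, 0, -0.2, 0.574, 0.087, 0.9, 0, 0, 0, -0.2, 0.574, 0.087, 0.9, 0, 0, 0])

```text
time: 32.78
eef_pos: [0.4236, -0.2022, 0.0864]
tool_rot: [[-0.995, -0.096, 0.003], [-0.096, 0.995, -0.003], [-0.003, -0.003, -1.0]]
ft_force: [-0.6, -0.3, 0.7]
width: 0.0522
finger_force: 0.0
```

apply_moves(commands=[-0.2, 0, 0, 0.15, 0, 0, 0, -0.2, 0, 0, 0.27, 0, 0, 0, -0.2, 0, 0, 0.335, 0, 0, 0, -0.2, 0, 0, 0.335, 0, 0, 0, 1, 0, 0, 0.335, 0, 0, 0, 1, 0, 0, 0.335, 0, 0, 0, 1, 0, 0, 0.335, 0, 0, 0, 1, 0, 0, 0.335, 0, 0, 0, 1, 0, 0, 0.335, 0, 0, 0, 1, 0, 0, 0.335, 0, 0, 0])

```text
time: 34.02
eef_pos: [0.422, -0.2013, 0.0182]
tool_rot: [[-0.995, -0.095, 0.0], [-0.095, 0.995, -0.0], [-0.0, -0.0, -1.0]]
ft_force: [-0.6, 1.1, 5.9]
width: 0.0271
finger_force: 30.0
```

```bash
python3 go.py .5627 .245 .2
```

```text
185.44082041333098 [ 0.42203316 -0.20127527  0.0182122 ] 0.0271231943397205 [-0.59666854  1.06297827  5.93934659] 34.025
[-0.912  2.155 -0.909]
```

apply_moves(commands=[1, 0, 0, -0.15, 0, 0, 0, 1, 0, 0, -0.4, 0, 0, 0, 1, 0, 0, -0.65, 0, 0, 0, 1, 0, 0, -0.85, 0, 0, 0, 1, -0.1, 0.2, -0.85, 0, 0, 0, 1, -0.2, 0.4, -0.85, 0, 0, 0, 1, -0.3, 0.65, -0.85, 0, 0, 0, 1, -0.4, 0.9, -0.85, 0, 0, 0, 1, -0.45, 1, -0.85, 0, 0, 0, 1, -0.45, 1, -0.85, 0, 0, 0])

```text
time: 35.28
eef_pos: [0.4924, 0.0077, 0.1873]
tool_rot: [[-0.995, -0.099, -0.001], [-0.099, 0.995, -0.0], [0.001, 0.0, -1.0]]
ft_force: [0.0, -0.5, -0.9]
width: 0.0274
finger_force: 30.0
```

apply_moves(commands=[1, -0.1, 0.2, 0, 0, 0, 0, 1, -0.2, 0.4, 0, 0, 0, 0, 1, -0.3, 0.65, 0, 0, 0, 0, 1, -0.4, 0.85, 0, 0, 0, 0, 1, -0.45, 1, 0, 0, 0, 0, 1, -0.45, 1, 0, 0, 0, 0, 1, -0.45, 1, 0, 0, 0, 0])

```text
time: 36.15
eef_pos: [0.5626, 0.2123, 0.1871]
tool_rot: [[-0.996, -0.094, -0.002], [-0.094, 0.996, -0.001], [0.002, -0.001, -1.0]]
ft_force: [-0.8, -0.9, -1.4]
width: 0.0271
finger_force: 30.0
```

```bash
python3 go.py .5627 .245 .0345
```

```text
185.4073309576206 [0.56256538 0.21232341 0.18714254] 0.02707692277491578 [-0.82138669 -0.90427777 -1.38970855] 36.15
[-0.018  0.163  0.763]
```

apply_moves(commands=[1, -0.015, 0.1, 0, 0, 0, 0, 1, -0.015, 0.155, 0, 0, 0, 0, 1, -0.015, 0.155, 0.1, 0, 0, 0, 1, -0.015, 0.155, 0.3, 0, 0, 0, 1, -0.015, 0.155, 0.5, 0, 0, 0, 1, -0.015, 0.155, 0.65, 0, 0, 0, 1, -0.015, 0.155, 0.72, 0, 0, 0, 1, -0.015, 0.155, 0.765, 0, 0, 0, 1, -0.015, 0.155, 0.765, 0, 0, 0])

```text
time: 37.28
eef_pos: [0.5635, 0.2452, 0.035]
tool_rot: [[-0.995, -0.095, 0.0], [-0.095, 0.995, 0.0], [-0.0, 0.0, -1.0]]
ft_force: [0.5, -0.1, -1.1]
width: 0.0271
finger_force: 30.0
```

apply_moves(commands=[1, 0, 0, 0.006, 0, 0, 0, 1, 0, 0, 0.01, 0, 0, 0, 0, 0, 0, 0.01, 0, 0, 0, 0, 0, 0, 0.01, 0, 0, 0, 0, 0, 0, 0.01, 0, 0, 0, 0, 0, 0, -0.1, 0, 0, 0, 0, 0, 0, -0.35, 0, 0, 0, 0, 0, 0, -0.6, 0, 0, 0, 0, 0, 0, -0.9, 0, 0, 0, 0, 0, 0, -1, 0, 0, 0, 0, 0, 0, -1, 0, 0, 0])

```text
time: 38.65
eef_pos: [0.5643, 0.2453, 0.237]
tool_rot: [[-0.995, -0.095, 0.005], [-0.095, 0.995, 0.001], [-0.005, 0.001, -1.0]]
ft_force: [0.6, 0.9, 0.8]
width: 0.0437
finger_force: 0.0
```

apply_moves(commands=[1, 0, -0.3, 0, 0, 0, 0, 1, 0, -0.6, 0, 0, 0, 0, 1, 0, -0.81, 0, 0, 0, 0, 1, 0, -0.81, 0, 0, 0, 0, 1, 0, -0.81, 0, 0, 0, 0, 1, 0, -0.81, 0, 0, 0, 0, 1, 0, -0.81, 0, 0, 0, 0])

```text
time: 39.52
eef_pos: [0.5783, 0.085, 0.2345]
tool_rot: [[-0.995, -0.097, -0.001], [-0.097, 0.995, 0.0], [0.001, 0.0, -1.0]]
ft_force: [-0.4, 0.5, 0.7]
width: 0.0004
finger_force: 0.0
```

```bash
python3 go.py .579 .080 .085
python3 - <<'E'
from h import *
ci=camera_info("wrist");f=grab_frame("wrist");cv2.imwrite("pics/w8.png",f[:,:,::-1]);print(proj(ci,(.579,.08,.075)))
np.savez("w8.npz",f=f,**ci)
E
```

```text
185.55931372904092 [0.57829511 0.08503288 0.23447524] 0.0004208502059086257 [-0.42213608  0.45058234  0.73779496] 39.525
[-0.001 -0.026  0.747]
[271.51353152 194.90406975]
```

View pics/w8.png

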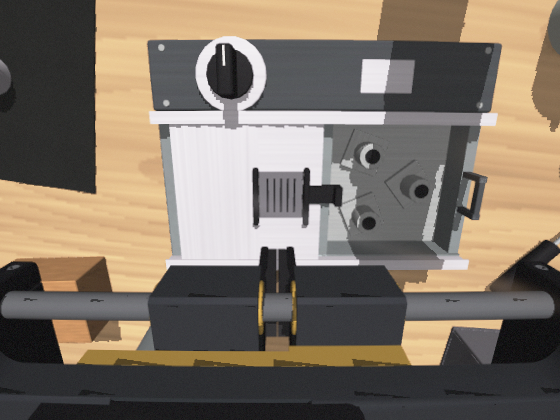

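All three bushes stand in the compartment: bosses at (371,156), (420,190) and (368,221). The pad, at (281,194), puts the cover at about 0.153 m open. Pressing the tab at the pad centre, then sliding it shut.

apply_moves(commands=[1, 0, 0.02, 0.2, 0, 0, 0, 1, 0, 0.02, 0.4, 0, 0, 0, 1, 0, 0.02, 0.6, 0, 0, 0, 1, 0, 0.02, 0.72, 0, 0, 0, 1, 0, 0.02, 0.77, 0, 0, 0, 1, 0, 0.02, 0.8, 0, 0, 0, 1, 0, 0.02, 0.83, 0, 0, 0, 1, 0, 0.02, 0.845, 0, 0, 0, 1, 0, 0.02, 0.845, 0, 0, 0])

```text
time: 40.7
eef_pos: [0.5786, 0.088, 0.0683]
tool_rot: [[-0.995, -0.095, 0.002], [-0.095, 0.995, 0.0], [-0.002, 0.0, -1.0]]
ft_force: [-4.4, 1.6, 12.8]
width: 0.0006
finger_force: 6.2
```

apply_moves(commands=[1, 0, 0.05, 0, 0, 0, 0, 1, 0, 0.11, 0, 0, 0, 0, 1, 0, 0.17, 0, 0, 0, 0, 1, 0, 0.23, 0, 0, 0, 0, 1, 0, 0.29, 0, 0, 0, 0, 1, 0, 0.35, 0, 0, 0, 0, 1, 0, 0.41, 0, 0, 0, 0, 1, 0, 0.47, 0, 0, 0, 0, 1, 0, 0.53, 0, 0, 0, 0, 1, 0, 0.59, 0, 0, 0, 0, 1, 0, 0.65, 0, 0, 0, 0, 1, 0, 0.65, 0, 0, 0, 0])

```text
time: 42.2
eef_pos: [0.5662, 0.2184, 0.0683]
tool_rot: [[-0.995, -0.096, 0.002], [-0.096, 0.995, 0.001], [-0.002, 0.001, -1.0]]
ft_force: [-3.5, 1.6, 11.1]
width: 0.0001
finger_force: 5.6
```

apply_moves(commands=[1, 0, 0.03, 0, 0, 0, 0, 1, 0, 0.06, 0, 0, 0, 0, 1, 0, 0.09, 0, 0, 0, 0, 1, 0, 0.12, 0, 0, 0, 0, 1, 0, 0.14, 0, 0, 0, 0, 1, 0, 0.14, 0, 0, 0, 0])

```text
time: 42.95
eef_pos: [0.5641, 0.2436, 0.0683]
tool_rot: [[-0.995, -0.097, 0.002], [-0.097, 0.995, -0.003], [-0.002, -0.003, -1.0]]
ft_force: [-2.5, -5.5, 11.3]
width: 0.0004
finger_force: 5.6
```

apply_moves(commands=[1, 0, 0.02, 0, 0, 0, 0, 1, 0, 0.035, 0, 0, 0, 0, 1, 0, 0.035, 0, 0, 0, 0])

```text
time: 43.32
eef_pos: [0.5646, 0.2506, 0.0683]
tool_rot: [[-0.995, -0.096, 0.005], [-0.096, 0.995, -0.002], [-0.005, -0.002, -1.0]]
ft_force: [-0.7, -5.5, 8.7]
width: 0.0004
finger_force: 4.7
```

apply_moves(commands=[1, 0, 0.01, 0, 0, 0, 0, 1, 0, 0.02, 0, 0, 0, 0, 1, 0, 0.02, 0, 0, 0, 0])

```text
time: 43.7
eef_pos: [0.5646, 0.2547, 0.0683]
tool_rot: [[-0.995, -0.096, 0.005], [-0.096, 0.995, -0.002], [-0.005, -0.002, -1.0]]
ft_force: [-0.8, -5.1, 8.3]
width: 0.0008
finger_force: 4.4
```

apply_moves(commands=[1, 0, 0.015, 0, 0, 0, 0, 1, 0, 0.025, 0, 0, 0, 0, 1, 0, 0.025, 0, 0, 0, 0])

```text
time: 44.08
eef_pos: [0.5644, 0.2571, 0.0683]
tool_rot: [[-0.995, -0.097, 0.005], [-0.097, 0.995, -0.006], [-0.005, -0.006, -1.0]]
ft_force: [0.8, -12.5, 9.8]
width: 0.0005
finger_force: 9.1
```

apply_moves(commands=[1, 0, 0.02, 0, 0, 0, 0, 1, 0, 0.02, 0, 0, 0, 0, 1, 0, 0.02, 0, 0, 0, 0])

```text
time: 44.45
eef_pos: [0.5644, 0.2572, 0.0684]
tool_rot: [[-0.995, -0.099, 0.005], [-0.099, 0.995, -0.012], [-0.003, -0.012, -1.0]]
ft_force: [2.3, -22.8, 11.4]
width: 0.0007
finger_force: 14.8
```

apply_moves(commands=[1, 0, 0, -0.03, 0, 0, 0, 1, 0, 0, -0.06, 0, 0, 0, 1, 0, 0, -0.15, 0, 0, 0, 1, 0, 0, -0.4, 0, 0, 0, 1, 0, 0, -0.7, 0, 0, 0, 1, 0, -0.02, -0.83, 0, 0, 0, 1, 0, -0.02, -0.83, 0, 0, 0])

```text
time: 45.32
eef_pos: [0.5638, 0.2613, 0.2352]
tool_rot: [[-0.995, -0.095, 0.008], [-0.095, 0.996, 0.002], [-0.008, 0.001, -1.0]]
ft_force: [-0.4, -0.1, -0.9]
width: 0.0008
finger_force: 0.0
```

```bash
python3 go.py .465 .030 .2345
python3 - <<'E'
from h import *
ci=camera_info("wrist");f=grab_frame("wrist");cv2.imwrite("pics/w9.png",f[:,:,::-1]);print(proj(ci,(.5626,.2441,.075)))
np.savez("w9.npz",f=f,**ci)
E
```

```text
185.43634577667973 [0.5637745  0.26129944 0.23515176] 0.0007986245936335169 [-0.35944696 -0.08274339 -0.87442182] 45.325
[ 0.601 -1.105 -0.003]
[259.98887677 190.78780378]
```

View pics/w9.png

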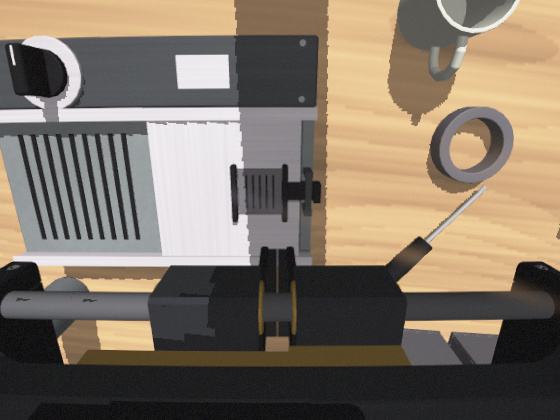

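The pad is at (260,191), exactly the predicted home position, so the cover is shut. Going to the dial next.

apply_moves(commands=[-1, 0.15, -0.28, 0, 0, 0, 0, -1, 0.3, -0.55, 0, 0, 0, 0, -1, 0.45, -0.8, 0, 0, 0, 0, -1, 0.59, -1, 0, 0, 0, 0, -1, 0.59, -1, 0, 0, 0, 0, -1, 0.59, -1, 0, 0, 0, 0, -1, 0.59, -1, 0, 0, 0, 0])

```text
time: 46.25
eef_pos: [0.4637, 0.0516, 0.2313]
tool_rot: [[-0.995, -0.096, -0.0], [-0.096, 0.995, 0.0], [0.0, 0.0, -1.0]]
ft_force: [0.1, 0.9, 0.2]
width: 0.0625
finger_force: 0.0
```

```bash
python3 go.py .466 .030 .0937
```

```text
185.53220677326792 [0.46369767 0.05156175 0.23125042] 0.0624764192302234 [0.07951567 0.85073846 0.17492412] 46.25
[-0.001 -0.109  0.688]
```

apply_moves(commands=[-1, -0.003, -0.109, 0, 0, 0, 0, -1, -0.003, -0.109, 0, 0, 0, 0, -1, -0.003, -0.109, 0.2, 0, 0, 0, -1, -0.003, -0.109, 0.4, 0, 0, 0, -1, -0.003, -0.109, 0.58, 0, 0, 0, -1, -0.003, -0.109, 0.68, 0, 0, 0, -1, -0.003, -0.109, 0.68, 0, 0, 0])

```text
time: 47.12
eef_pos: [0.4649, 0.0302, 0.0943]
tool_rot: [[-0.995, -0.096, -0.004], [-0.096, 0.995, 0.001], [0.004, 0.001, -1.0]]
ft_force: [0.6, 0.4, -0.0]
width: 0.0871
finger_force: 0.0
```

apply_moves(commands=[1, 0, 0, 0, 0, 0, 0, 1, 0, 0, 0, 0, 0, 0, 1, 0, 0, 0, 0, 0, 0, 1, 0, 0, 0, 0, 0, 0, 1, 0, 0, 0, 0, 0, 0, 1, 0, 0, 0, 0, 0, 0, 1, 0, 0, 0, 0, 0, 0, 1, 0, 0, 0, 0, 0, 0, 1, 0, 0, 0, 0, 0, 0, 1, 0, 0, 0, 0, 0, 0])

```text
time: 48.38
eef_pos: [0.4658, 0.0297, 0.0957]
tool_rot: [[-0.996, -0.094, -0.0], [-0.094, 0.996, 0.001], [0.0, 0.001, -1.0]]
ft_force: [1.0, 7.0, 0.8]
width: 0.014
finger_force: 30.0
```

apply_moves(commands=[1, 0, 0, 0, 0, 0, 0.07, 1, 0, 0, 0, 0, 0, 0.14, 1, 0, 0, 0, 0, 0, 0.22, 1, 0, 0, 0, 0, 0, 0.3, 1, 0, 0, 0, 0, 0, 0.38, 1, 0, 0, 0, 0, 0, 0.46, 1, 0, 0, 0, 0, 0, 0.54, 1, 0, 0, 0, 0, 0, 0.62, 1, 0, 0, 0, 0, 0, 0.7, 1, 0, 0, 0, 0, 0, 0.7, 1, 0, 0, 0, 0, 0, 0.7])

```text
time: 49.75
eef_pos: [0.466, 0.0301, 0.0957]
tool_rot: [[-0.535, 0.845, 0.0], [0.845, 0.535, 0.002], [0.001, 0.001, -1.0]]
ft_force: [1.0, 7.7, 0.3]
width: 0.0139
finger_force: 30.0
```

apply_moves(commands=[1, 0, 0, 0, 0, 0, 0.07, 1, 0, 0, 0, 0, 0, 0.14, 1, 0, 0, 0, 0, 0, 0.22, 1, 0, 0, 0, 0, 0, 0.3, 1, 0, 0, 0, 0, 0, 0.38, 1, 0, 0, 0, 0, 0, 0.46, 1, 0, 0, 0, 0, 0, 0.54, 1, 0, 0, 0, 0, 0, 0.62, 1, 0, 0, 0, 0, 0, 0.7, 1, 0, 0, 0, 0, 0, 0.72, 1, 0, 0, 0, 0, 0, 0.72])

```text
time: 51.12
eef_pos: [0.4665, 0.0301, 0.0957]
tool_rot: [[0.534, 0.846, 0.001], [0.846, -0.534, 0.001], [0.002, 0.0, -1.0]]
ft_force: [2.8, 8.1, -0.3]
width: 0.0138
finger_force: 30.4
```

```bash
python3 go.py .466 .030 .0937; python3 -c "
from h import *
print(get_state()['moment'])"
```

```text
57.75270475443529 [0.46646786 0.03008695 0.09574958] 0.013830318169193431 [ 2.808488    8.08695432 -0.34481386] 51.125
[-0.002 -0.002  0.01 ]
[ 1.41966878 -0.28307706  0.56402883]
```

Moment +0.56 N m, so it's on the stop. A bit further to be sure, then release and withdraw.

apply_moves(commands=[1, 0, 0, 0, 0, 0, 0.03, 1, 0, 0, 0, 0, 0, 0.04, 1, 0, 0, 0, 0, 0, 0.04])

```text
time: 51.5
eef_pos: [0.4664, 0.0298, 0.0958]
tool_rot: [[0.584, 0.812, 0.001], [0.812, -0.584, 0.0], [0.001, 0.001, -1.0]]
ft_force: [2.1, 8.0, -0.1]
width: 0.0146
finger_force: 32.1
```

apply_moves(commands=[1, 0, 0, 0, 0, 0, -0.04, -1, 0, 0, 0, 0, 0, -0.04, -1, 0, 0, 0, 0, 0, -0.04, -1, 0, 0, 0, 0, 0, -0.04, -1, 0, 0, 0, 0, 0, -0.04, -1, 0, 0, 0, 0, 0, -0.04, -1, 0, 0, -0.2, 0, 0, -0.04, -1, 0, 0, -0.5, 0, 0, -0.04, -1, 0, 0, -0.8, 0, 0, -0.04, -1, 0, 0, -0.8, 0, 0, -0.04])

```text
time: 52.75
eef_pos: [0.4693, 0.0285, 0.2605]
tool_rot: [[0.535, 0.845, 0.012], [0.845, -0.535, -0.002], [0.005, 0.011, -1.0]]
ft_force: [-0.2, -0.2, -0.7]
width: 0.0861
finger_force: 0.0
```

Run:
```python
from h import *
ci=camera_info("wrist");f=grab_frame("wrist");cv2.imwrite("pics/w10.png",f[:,:,::-1])
# pointer: brightest small blob near the dial's top
c=proj(ci,(.465,.0305,.123)).round().astype(int);g=cv2.cvtColor(f,cv2.COLOR_RGB2GRAY)
w=g[c[1]-22:c[1]+23,c[0]-22:c[0]+23];n,l,st,ce=cv2.connectedComponentsWithStats((w>150).astype(np.uint8))
for i in range(1,n):
    if st[i,4]>8:
        ys,xs=np.where(l==i);P=np.array([onz(ci,(x+c[0]-22,y+c[1]-22),.123)[:2] for x,y in zip(xs,ys)])
        d=np.linalg.svd(P-P.mean(0))[2][0];print(st[i],P.mean(0).round(4),np.degrees(np.arctan2(d[1],d[0]))%180)
```

```text
[  0   0  20  45 471] [0.4485 0.0345] 67.41777210524792
[41  0  4  6 14] [0.4929 0.0374] 83.87724820341354
[22  2  3 15 43] [0.4726 0.0413] 58.39824582238019
[ 29  17  16  22 170] [0.4742 0.0163] 20.953580029182035
```

The pointer is at 58.4° and the end stop is expected at 59.4°, so the dial is full on. The arm is clear, so I'm handing in.

```bash
python3 -c "
from rig import close_job
print(close_job())"
```

```text
the job is handed in; nothing more can be done
None
```

I handed the job in at about 53 s of robot time, but `close_job` returned no verdict: the dial went to off, the cover was opened, all three bushes were stood upright inside, the cover was shut, and the dial was turned to its clockwise stop; that the tab sprang up is assumed, as I didn't measure it.

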